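# Quarter-turn the ball dish over its mould pin

### The job

Take the dished plate by its bridge handle and lift it straight up out of the plaster mould, then, keeping it level so that the loose ball stays in the middle, turn it a quarter turn so that the hole in its tongue is straight above the tall pin (not above the low plug on the opposite side). Finish while still holding it there, still and level, centred over the mould about 7 cm above where it sat, the ball resting in the middle. Leave the jar, cup and spatula where they are.

Things in the scene. Friction and masses are not known exactly. Their poses are not given: they have to be found in the camera images.
- handle_mid (a point): centre of the dish's bridge handle: a straight level aluminium bar 12 mm wide (along the dish's x), 14 mm high, 160 mm long (along the dish's y), over the middle of the dish, 97 mm straight above its inner floor, on an upright at each end (148 mm between them). x points to the tongue, z up. Clear all round for a pinch from above across the 12 mm width.
- dish_mid (a point): centre of the small flat (20 mm across) in the middle of the dish's inside. Round black plastic plate 168 mm across, coned inside (about 11.5 degrees, rim 14.5 mm higher), 0.22 to 0.4 kg, on a round foot 72 mm across whose underside is 18 mm below this point. x points to the tongue, z up.
- dish: the whole dish with handle and tongue, one loose piece; origin at the centre of the foot's underside, x to the tongue, z up. At the start the foot stands 8 mm deep in the mould's seat, the tongue towards the mould's +x within about 9 degrees.
- tongue_hole (a point): the 12 mm hole in the flat black tongue (26 mm wide, 5 mm thick) that sticks out from the dish's rim at its +x side; point at the centre of the hole's upper mouth, 103 mm from the dish's centre line and 11 mm above its inner floor
- ball_center (a point): centre of the loose white ceramic ball, 28 mm across, 40 g, lying in the middle of the dish; it rolls towards a side if the dish is tilted or jerked
- mould: fixed square plaster mould block, 240 x 240 x 50 mm, with blue strap round its sides, with a round seat 80 mm across and 8 mm deep in the middle of its top; origin at the centre of its underside on the table, z up. The pin and the plug stand on its top, one at its +y side and one at its -y side, which is which varies.
- pin_top (a point): top of the tall steel pin, 8 mm thick, 30 mm tall, fixed upright on the mould's top 103 mm from the mould's centre, on its +y or its -y side; its top is 80 mm above the table. It stands higher than the seated tongue's underside (66 mm), so the dish must be lifted before it can turn.
- plug_top (a point): top of the low steel plug, a disc 16 mm across and 5 mm high, fixed on the mould's top 103 mm from its centre, on the side opposite the pin
- jar_mid (a point): centre of a bystander: amber glass jar with steel lid, 60 mm across, 85 mm high, standing on the table beside the mould
- cup_mid (a point): centre of a bystander: white plastic cup, 72 mm across the rim, 85 mm high, standing on the table beside the mould
- spatula_grip (a point): handle of a bystander: spatula 250 mm long, lying on the table beyond the mould
There are look-alikes about, which are no part of the job. What is shaped like the dish but brown, green or purple is not meant.

How it is judged:
On the way:
1. the dish is lifted straight up clear of the mould (25 mm or more) in the fingers, not yet turned by more than about 30 degrees from the mould's axis (z of dish in the frame of mould above 0.067 m and angle between the x axis of dish and the x axis of mould, either way round below 0.5 rad and contact force between the fingers and dish above 0.5 N), for 0.1 s.
At the end, for the whole second after the job is handed in: The fingers hold the dish still, 40 to 100 mm above its seat, touching nothing else; its centre within 20 mm of the mould's, its tongue hole within 20 mm of the pin seen from above; tilt under 5 degrees; the ball at rest on it, free of the fingers, within 18 mm of the middle (z of dish in the frame of mould between 0.082 and 0.142 m and horizontal distance between dish_mid and mould below 0.02 m and horizontal distance between tongue_hole and pin_top below 0.02 m and angle between dish's own z axis and vertical below 0.09 rad and distance between ball_center and dish_mid below 0.024 m and contact force between ball and dish above 0.05 N and contact force between the fingers and dish above 0.5 N and contact force between the fingers and ball below 0.05 N and contact force between dish and mould below 0.05 N and linear speed of dish below 0.03 m/s and angular speed of dish below 0.15 rad/s and linear speed of ball below 0.04 m/s); the arm keeps its last pose, push and grip.
It fails at once if the ball rolls out of the middle of the dish (centre more than about 35 mm from the dish's middle) (distance between ball_center and dish_mid above 0.04 m).
It fails at once if the dish is tilted by more than 12 degrees (angle between dish's own z axis and vertical above 0.21 rad).
It fails at once if the jar is disturbed (moved over 20 mm) (distance of jar_mid from where it was at the start of the episode above 0.02 m).
It fails at once if the cup is disturbed (moved over 20 mm) (distance of cup_mid from where it was at the start of the episode above 0.02 m).
It fails at once if the spatula is disturbed (moved over 20 mm) (distance of spatula_grip from where it was at the start of the episode above 0.02 m).
It also fails if it takes over 40 s, if anything falls off the work surface, if the arm or the gripper's body presses on something with over 40 N, if the wrist force passes 120 N, or if a joint passes its speed limit or range.

### The arm

A 6-joint arm with a two-finger parallel gripper is mounted at the origin on the work surface. World frame = base frame: x ahead of the robot, y to its left, z up, the work surface at z = 0. Lengths are in m, angles in rad, forces in N, time in s.
With the tool pointing down it reaches from about 0.25 to 0.725 m from the base axis. Payload 4 kg.
Tool frame: the origin (TCP) lies at the very end of the fingers, on their centre line; the grasp point (between the pads) lies 19 mm behind it; z points along the fingers, y is the line along which they close (so a half turn about z gives the same grasp; the last joint's range is limited). The gripper opens to 85 mm and grips with 20 to 120 N. Pads are 22 mm wide; open, the fingers measure 114 mm over their backs; the gripper's body (76 mm by 85 mm) begins 54 mm behind the grasp point. The pads swing forward as they close: fully open they stand 13 mm farther back than shut.
Start: joints at [1.192, 0.241, 0.005, 1.335, 0, 1.571], TCP at [0.185, 0.465, 0.231] pointing down, gripper open.
Joint ranges: [-2.72, 2.72], [-1.05, 1.87], [-1.09, 1.28], [-1.99, 2.15], [-1.42, 1.44], [-3.14, 3.14]. Speed limits (rad/s): [2.79, 2.79, 3.14, 3.14, 3.14, 3.14].

### API

Orientations are given as a unit quaternion [x, y, z, w].
In Python, from workcell import bot gives the robot as it stands.
- The arm moves only by the tool carry_out, never from a script. Its argument "increments" is one flat list of numbers, 5 for each row, row after row: the finger opening in cm, from 0 to 8.54, then the shift along the tool's x, y, z in cm, then the turn about the tool's z in rad. A call has exactly 5 rows; each row shifts and turns the commanded pose from where the row before left it, along the tool's axes as they then stand; what a row does not reach is not made up. A row lasts 1/8 s, in which the tool goes at most 62.5 mm and 10.7 degrees, less where a joint would pass 70% of its speed; a pose out of reach is approached as far as the arm can. A call with a gripper value outside its range is refused whole. The fingers move at their own pace and stop on an object; the grip force is fixed at half the most. Time passes only in rows, so rows that do not move let the fingers close, or fill a call up. It gives the time, the measured TCP pose, the force, the opening and the grip force at its end, in the units of the state.
- bot.get_obs(): the state, without advancing time (a new reading comes with each control period).
- bot.camera(name): name is "side" or "top"; returns a dict with "pixels" (384x512x3 uint8, blue, green, red), "range_z" (384x512 float32, m along the optical axis (not along the pixel's ray), 0 where there is no reading), "mtx" (3x3 intrinsics, pixels), "eye" and "attitude" of the camera in the world. Camera axes: x right, y down, z forward; pixel columns grow to the right and rows downward; lengths in m; the calibration is good to about 2 mm. A picture is of the moment at which its call begins.
- bot.job_done(): hands the job in; it is judged then, once.
Trained networks look in a picture, given as the dict that the camera call returned (one of the last four; its "shot" number tells which), for a name from the list of things; names that differ only in an ending like _2 or _b are one class to them, and where a whole thing is asked for, a point or a joint stands for the part that bears it (a point fixed in the world has none). Each returns a list of dicts, best first, with "p" (0 to 1); they miss things now and then, are a little off and sometimes report something else, mostly with a low value. They report only what shows in the picture. A call takes as long as a camera call. They do not tell look-alikes from the thing itself.
- bot.find_in(picture, name): "xyz" ([x, y, z] in m, in the coordinates of the camera as it stood for that picture, good to about 4 mm: the middle of the surface that is visible of it).
- bot.regions_of(picture, name): "mask" (384x512 bool, what is visible of it).
- bot.place_of(picture, name): "xyz" ([x, y, z] in m, in the coordinates of the camera as it stood for that picture, good to about 4 mm: a listed point, or the origin of a listed thing).
The state is a dict: "clock": time; "joint_pos": joint angles; "joint_vel": joint speeds; "tau": joint torques, N m; "eef_pos": TCP position; "tool_rot": TCP orientation; "ft_force": force on the tool from outside, world axes, zero at the start; "ft_torque": the same for the moment, N m; "grip_width": finger opening in m; "grasp_force": force on a finger pad.
Only numpy, scipy, OpenCV 4.12 (cv2) and the standard library are available. Lean on these libraries where they do the work, as an engineer would, in place of code of your own. Each camera call takes 0.05 s, during which the arm holds its last target. There are 200 camera calls.

## Working session

There is one attempt and no reset: what is moved stays moved. The work goes in short steps, Python scripts to look and compute and a tool call to move; the robot and the scene stay as the last step left them, time stands still between calls to the robot, and variables do not carry over. Pictures are saved under pics/ and viewed, at most 10 in all, crops included, and the job is handed in when it is done.

Besides the shell and the picture viewer there is one more tool, called after "Call:" as a command line: name --argument value ..., lists and objects as JSON in quotes. carry_out: Moves the arm, as the interface text tells. Its arguments: {"type":"object","properties":{"increments":{"type":"array","items":{"type":"number"}}},"required":["increments"]}

```bash
mkdir -p pics; cat > h.py <<'E'
import numpy as np, cv2
from scipy.spatial.transform import Rotation as R
from workcell import bot
def att(c):
    a=np.array(c["attitude"],float)
    return a if a.shape==(3,3) else R.from_quat(a).as_matrix()
def w(c,p): return att(c)@np.array(p)+np.array(c["eye"])
def px(c,p):
    q=np.array(c["mtx"])@np.array(p); return (q[:2]/q[2]).round()
E
python3 - <<'E'
from h import *
np.set_printoptions(precision=3,suppress=True)
o=bot.get_obs(); print(o["eef_pos"],o["tool_rot"],o["clock"])
cs={n:bot.camera(n) for n in("side","top")}
for n,c in cs.items():
    print(n,c["eye"],c["attitude"])
    cv2.imwrite(f"pics/{n}0.png",c["pixels"])
    for k in("handle_mid","dish_mid","tongue_hole","ball_center","mould","pin_top","plug_top","jar_mid","cup_mid"):
        for d in bot.place_of(c,k)[:4]: print(k,round(d["p"],2),w(c,d["xyz"]),px(c,d["xyz"]))
E
```

```text
[0.185 0.464 0.23 ] [ 0.188  0.982 -0.001 -0.   ] 0.0
side [ 0.27  -0.388  0.719] [ 0.902 -0.254  0.103 -0.334]
handle_mid 0.87 [ 0.324 -0.17   0.112] [209. 354.]
handle_mid 0.85 [0.765 0.173 0.114] [311. 126.]
handle_mid 0.61 [ 0.595 -0.141  0.156] [344. 244.]
handle_mid 0.57 [0.412 0.153 0.114] [175. 190.]
dish_mid 0.94 [0.407 0.151 0.015] [180. 222.]
dish_mid 0.89 [ 0.321 -0.169  0.016] [212. 375.]
dish_mid 0.82 [0.765 0.168 0.016] [308. 158.]
dish_mid 0.61 [ 0.6   -0.142  0.059] [337. 272.]
tongue_hole 0.9 [0.496 0.1   0.028] [227. 217.]
tongue_hole 0.76 [ 0.701 -0.152  0.072] [383. 249.]
tongue_hole 0.63 [0.87  0.171 0.026] [341. 140.]
tongue_hole 0.5 [ 0.593 -0.146  0.075] [337. 272.]
ball_center 0.64 [ 0.594 -0.144  0.078] [337. 269.]
ball_center 0.49 [ 0.6   -0.141  0.058] [337. 272.]
pin_top 0.72 [ 0.594 -0.137  0.045] [332. 276.]
pin_top 0.62 [ 0.586 -0.245  0.078] [372. 317.]
pin_top 0.22 [ 0.639 -0.358  0.043] [438. 366.]
plug_top 0.63 [ 0.588 -0.247  0.08 ] [373. 317.]
plug_top 0.55 [ 0.609 -0.04   0.054] [309. 233.]
jar_mid 0.8 [0.623 0.07  0.041] [284. 199.]
cup_mid 0.
[... 266 characters left out ...]
 0.158] [350. 169.]
dish_mid 0.97 [0.408 0.15  0.018] [198. 267.]
dish_mid 0.9 [ 0.593 -0.143  0.059] [341. 178.]
dish_mid 0.78 [ 0.32  -0.167  0.017] [350. 311.]
dish_mid 0.69 [0.765 0.172 0.019] [192. 100.]
tongue_hole 0.96 [ 0.699 -0.159  0.067] [349. 128.]
tongue_hole 0.93 [0.868 0.173 0.029] [193.  53.]
tongue_hole 0.83 [0.498 0.095 0.03 ] [225. 224.]
tongue_hole 0.73 [ 0.639 -0.358  0.045] [440. 159.]
ball_center 0.46 [ 0.591 -0.136  0.071] [339. 179.]
pin_top 0.64 [ 0.597 -0.144  0.155] [351. 169.]
plug_top 0.42 [ 0.603 -0.042  0.058] [292. 173.]
jar_mid 0.76 [0.626 0.067 0.041] [240. 162.]
jar_mid 0.59 [ 0.6   -0.145  0.156] [352. 167.]
cup_mid 0.59 [ 0.638 -0.36   0.043] [441. 160.]
```

View pics/side0.png

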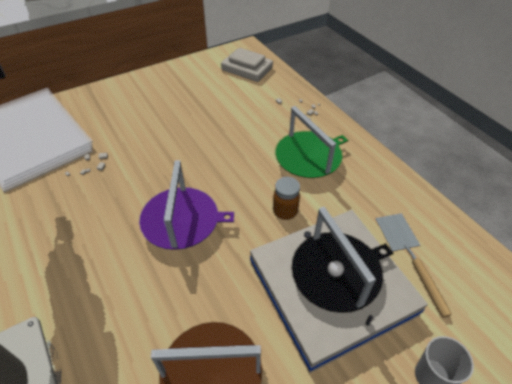

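View pics/top0.png

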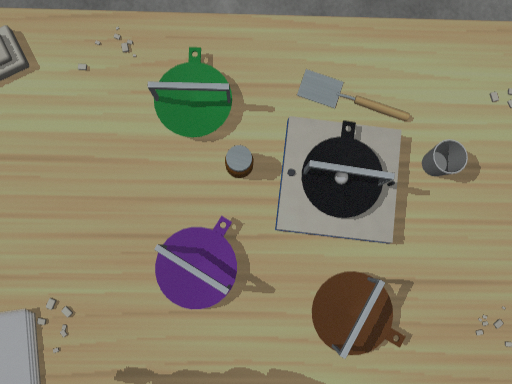

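```bash
python3 - <<'E'
from h import *
a=cv2.imread("pics/side0.png")[200:350,260:460]; b=cv2.imread("pics/top0.png")[100:250,260:400]
f=lambda i:cv2.resize(i,None,fx=2.3,fy=2.3,interpolation=cv2.INTER_CUBIC)
cv2.imwrite("pics/crop0.png",np.hstack([f(a),f(b)]))
E
```

```text
(no output)
```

View pics/crop0.png

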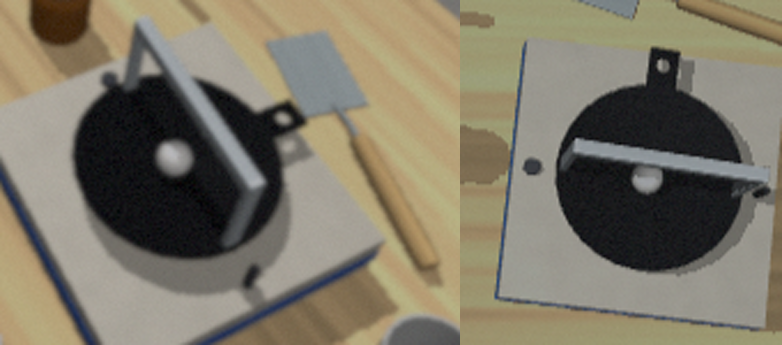

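The black dish is at side (337,270) and top (341,178). The look-alikes are purple at side (180,222) and top (195,267), green at (308,158) and (192,100), and brown at (212,375) and (350,311); I reject all three by colour. The crop confirms a black plate with a white ball on the plaster block. The tall pin is on the robot's right, at side (371,318), and the low plug is on the left, at top (291,172).

Next I'll measure the bar, block and pin from depth.

```bash
cat >> h.py <<'E'
def cloud(c):
    z=c["range_z"]; K=np.array(c["mtx"]); v,u=np.nonzero(z>0); d=z[v,u]
    P=np.c_[(u-K[0,2])/K[0,0]*d,(v-K[1,2])/K[1,1]*d,d]
    return P@att(c).T+np.array(c["eye"]), c["pixels"][v,u]
def rect(P):
    (cx,cy),s,a=cv2.minAreaRect(P[:,:2].astype(np.float32)*1000)
    return np.round([cx/1e3,cy/1e3,*s,a],3), np.median(P[:,2]).round(4)
E
python3 - <<'E'
from h import *
np.set_printoptions(precision=3,suppress=True)
for n in("top","side"):
    c=bot.camera(n); P,_=cloud(c)
    near=np.linalg.norm(P[:,:2]-[.596,-.141],axis=1)
    b=P[(near<.1)&(P[:,2]>.158)&(P[:,2]<.175)]; print(n,"bar",len(b),rect(b))
    m=P[(near<.185)&(abs(P[:,2]-.05)<.005)]; print("block",rect(m))
    a=P[(np.linalg.norm(P[:,:2]-[.587,-.246],axis=1)<.02)&(P[:,2]>.06)&(P[:,2]<.09)]; print("pin",len(a),a.mean(0) if len(a) else "", a[:,2].max() if len(a) else "")
    for k in("tongue_hole","pin_top","plug_top","ball_center","mould"):
        for d in bot.place_of(c,k)[:5]:
            q=w(c,d["xyz"])
            if np.linalg.norm(q[:2]-[.596,-.141])<.13: print(k,round(d["p"],2),q)
E
```

```text
top bar 598 (array([  0.595,  -0.142, 160.443,  13.522,  82.308]), np.float64(0.1644))
block (array([  0.599,  -0.11 , 305.553, 241.067,  84.23 ]), np.float64(0.0507))
pin 23 [ 0.584 -0.243  0.073] 0.08264207642560717
tongue_hole 0.82 [ 0.697 -0.158  0.065]
pin_top 0.49 [ 0.583 -0.247  0.079]
plug_top 0.52 [ 0.604 -0.041  0.059]
ball_center 0.44 [ 0.59  -0.137  0.072]
side bar 689 (array([  0.596,  -0.141, 160.672,  13.31 ,  82.   ]), np.float64(0.1632))
block (array([  0.6  ,  -0.109, 306.009, 241.642,  84.041]), np.float64(0.0494))
pin 38 [ 0.584 -0.245  0.073] 0.08140528461818397
tongue_hole 0.74 [ 0.697 -0.156  0.072]
pin_top 0.61 [ 0.586 -0.243  0.08 ]
plug_top 0.58 [ 0.606 -0.039  0.056]
ball_center 0.49 [ 0.594 -0.144  0.072]
```

Measured values:
- **Bar centre:** (0.5955, -0.1415), top at z = 0.164, dish yaw -0.138.
- **Mould:** yaw -0.102, centre about (0.595, -0.142). The pin fits at (0.585, -0.244).

The turn about tool z is about +1.535. I'll approach above the bar first.

Call:
carry_out --increments '[8.5,-2.5,-1.5,-1,0,8.5,-4,-2.7,-1,0,8.5,-4,-2.7,0,0,8.5,-4,-2.7,0,0,8.5,-4,-2.7,0,0]'

```text
clock: 2.22
eef_pos: [0.312, 0.2806, 0.2515]
tool_rot: [0.188, 0.982, 0.0, 0.0]
ft_force: [0.7, -0.4, -0.4]
grip_width: 0.0848
grasp_force: 0.0
```

Call:
carry_out --increments '[8.5,-4,-2.7,0,0,8.5,-4,-2.7,0,0,8.5,-4,-2.7,0,0,8.5,-4,-2.7,0,0,8.5,-4,-2.7,0,0]'

```text
clock: 2.85
eef_pos: [0.448, 0.0811, 0.2515]
tool_rot: [0.188, 0.982, 0.0, 0.0]
ft_force: [0.7, 0.7, 0.5]
grip_width: 0.0848
grasp_force: 0.0
```

Call:
carry_out --increments '[8.5,-4,-2.7,0,0,8.5,-4,-2.7,0,0,8.5,-4,-2.7,0,0,8.5,-4,-2.7,0,0,8.5,-3,-2,0,0]'

```text
clock: 3.48
eef_pos: [0.5773, -0.1086, 0.251]
tool_rot: [0.189, 0.982, -0.0, 0.0]
ft_force: [0.7, 0.4, 0.0]
grip_width: 0.0846
grasp_force: 0.0
```

Call:
carry_out --increments '[8.5,0,0,0,0.16,8.5,0,0,0,0.17,8.5,0,0,0,0.17,8.5,0,0,0,0.17,8.5,0,0,0,0.17]'

```text
clock: 4.1
eef_pos: [0.5764, -0.1067, 0.2512]
tool_rot: [0.575, 0.818, -0.0, -0.0]
ft_force: [0.2, -0.0, 0.2]
grip_width: 0.0847
grasp_force: 0.0
```

Call:
carry_out --increments '[8.5,0,0,0,0.17,8.5,0,0,0,0.17,8.5,0,0,0,0.15,8.5,0,0,0,0,8.5,0,0,0,0]'

```text
clock: 4.72
eef_pos: [0.5764, -0.1067, 0.2512]
tool_rot: [0.753, 0.657, -0.0, -0.0]
ft_force: [0.5, -0.0, 0.0]
grip_width: 0.0849
grasp_force: 0.0
```

```bash
cat > e.py <<'E'
from h import *
import sys
np.set_printoptions(precision=4,suppress=True)
T=np.array(list(map(float,sys.argv[1:5]))) # x y z heading of tool y
o=bot.get_obs(); M=R.from_quat(o["tool_rot"]).as_matrix()
h=np.arctan2(M[1,1],M[0,1])
print(o["clock"],o["eef_pos"],"head",h,"j",o["joint_pos"],"tilt",M[:,2],o["ft_force"],o["grip_width"],o["grasp_force"])
print("tool shift cm",M.T@(T[:3]-o["eef_pos"])*100,"turn",h-T[3])
E
python3 e.py .5955 -.1415 .138 -.138
```

```text
4.725 [ 0.5764 -0.1067  0.2512] head -0.13589480022709854 j [-0.1831  0.4097  0.2945  1.4558 -0.      1.5236] tilt [-0.0002 -0.     -1.    ] [ 0.489  -0.0202  0.0349] 0.08487354707181788 0.0
tool shift cm [-3.1865  2.3675 11.3232] turn 0.002105199772901467
```

Call:
carry_out --increments '[8.5,-1.6,1.2,0,0,8.5,-1.6,1.2,0,0,8.5,0,0,2.5,0,8.5,0,0,2.5,0,8.5,0,0,0,0]'

```text
clock: 5.35
eef_pos: [0.5942, -0.1414, 0.1989]
tool_rot: [0.754, 0.657, -0.002, -0.002]
ft_force: [-0.4, 0.6, 0.3]
grip_width: 0.085
grasp_force: 0.0
```

```bash
python3 e.py .5955 -.1415 .138 -.138; python3 - <<'E'
from h import *
c=bot.camera("side"); cv2.imwrite("pics/s1.png",cv2.resize(c["pixels"][150:350,230:450],None,fx=2.5,fy=2.5))
E
```

```text
5.35 [ 0.5942 -0.1414  0.1989] head -0.13689191296649741 j [-0.2337  0.4816  0.2709  1.3654 -0.      1.474 ] tilt [-0.0051  0.0012 -1.    ] [-0.4037  0.5587  0.3245] 0.085028575150795 0.0
tool shift cm [0.0084 0.1628 6.0937] turn 0.0011080870335025972
```

View pics/s1.png

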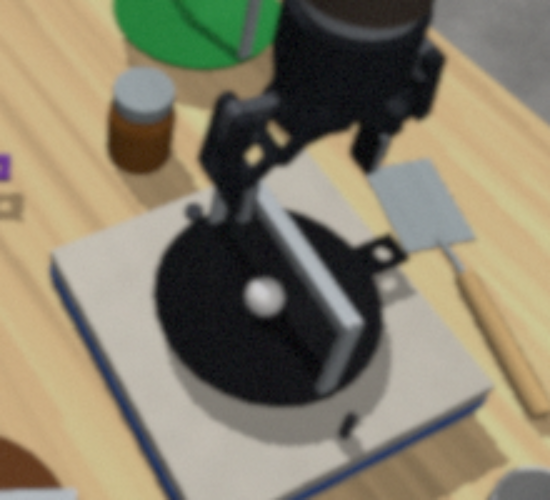

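The open fingers straddle the bar at about (300,260) in the crop, and the ball sits mid-dish at (265,297). I'll descend and close gently.

Call:
carry_out --increments '[8.5,0,0.15,2,0,8.5,0,0,2,0,8.5,0,0,1.5,0,8.5,0,0,0.6,0,7,0,0,0,0]'

```text
clock: 6.02
eef_pos: [0.5974, -0.1419, 0.1405]
tool_rot: [0.754, 0.657, 0.0, 0.0]
ft_force: [0.1, -0.6, 0.0]
grip_width: 0.0709
grasp_force: 0.0
```

Call:
carry_out --increments '[5.5,0,0,0,0,4,0,0,0,0,3,0,0,0,0,2.2,0,0,0,0,1.8,0,0,0,0]'

```text
clock: 6.65
eef_pos: [0.5972, -0.1419, 0.1403]
tool_rot: [0.754, 0.657, 0.0, 0.0]
ft_force: [0.4, 0.1, -0.6]
grip_width: 0.0182
grasp_force: 0.0
```

```bash
python3 e.py .5955 -.1415 .138 -.138
```

```text
6.65 [ 0.5972 -0.1419  0.1403] head -0.13799759481582952 j [-0.2333  0.5147  0.1696  1.2257 -0.      1.4755] tilt [ 0. -0. -1.] [ 0.3815  0.1213 -0.5547] 0.018197676333905267 0.0
tool shift cm [ 0.0194 -0.1787  0.234 ] turn 2.405184170495289e-06
```

Shift the tool 1.7 mm along y and 2 mm down, then close slowly.

Call:
carry_out --increments '[1.8,0,-0.17,0.2,0,1.6,0,0,0,0,1.4,0,0,0,0,1.2,0,0,0,0,1,0,0,0,0]'

```text
clock: 7.28
eef_pos: [0.5954, -0.1417, 0.1384]
tool_rot: [0.754, 0.657, -0.0, -0.0]
ft_force: [-1.4, -0.3, 0.4]
grip_width: 0.011
grasp_force: 50.3
```

Call:
carry_out --increments '[0.5,0,0,0,0,0,0,0,0,0,0,0,0,0,0,0,0,0,0,0,0,0,0,0,0]'

```text
clock: 7.9
eef_pos: [0.5955, -0.1417, 0.1385]
tool_rot: [0.754, 0.657, 0.0, 0.0]
ft_force: [-0.9, 0.6, 1.9]
grip_width: 0.0107
grasp_force: 59.3
```

```bash
python3 e.py .5955 -.1415 .138 -.138; python3 - <<'E'
from h import *
c=bot.camera("side"); cv2.imwrite("pics/s2.png",cv2.resize(c["pixels"][150:350,230:450],None,fx=2.5,fy=2.5))
E
```

```text
7.9 [ 0.5955 -0.1417  0.1385] head -0.13802904008613115 j [-0.2336  0.5125  0.1611  1.2192 -0.      1.4752] tilt [ 0.0001 -0.     -1.    ] [-0.863   0.6275  1.9014] 0.01073237882710445 59.274576902389526
tool shift cm [ 0.0188 -0.0067  0.0479] turn -2.9040086131137954e-05
```

View pics/s2.png

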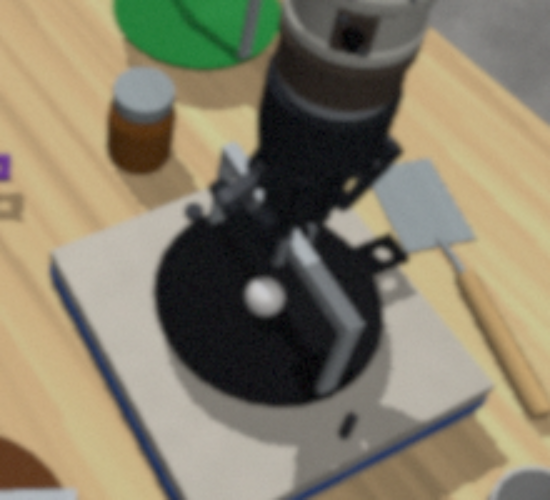

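The bar is pinched with about 59 N and the ball is still central at (265,297). Now a slow lift straight up.

Call:
carry_out --increments '[0,0,0,-0.1,0,0,0,0,-0.2,0,0,0,0,-0.3,0,0,0,0,-0.4,0,0,0,0,-0.4,0]'

```text
clock: 8.57
eef_pos: [0.5957, -0.1417, 0.1526]
tool_rot: [0.754, 0.657, 0.0, 0.0]
ft_force: [-0.1, 0.5, -1.8]
grip_width: 0.0106
grasp_force: 58.6
```

Call:
carry_out --increments '[0,0,0,-0.5,0,0,0,0,-0.5,0,0,0,0,-0.5,0,0,0,0,-0.5,0,0,0,0,-0.5,0]'

```text
clock: 9.2
eef_pos: [0.5956, -0.1417, 0.1777]
tool_rot: [0.754, 0.657, 0.0, 0.0]
ft_force: [-0.0, 0.5, -1.9]
grip_width: 0.0108
grasp_force: 58.6
```

Call:
carry_out --increments '[0,0,0,-0.5,0,0,0,0,-0.5,0,0,0,0,-0.5,0,0,0,0,-0.5,0,0,0,0,-0.4,0]'

```text
clock: 9.82
eef_pos: [0.5956, -0.1417, 0.2017]
tool_rot: [0.754, 0.657, 0.0, 0.0]
ft_force: [0.2, 0.2, -2.1]
grip_width: 0.0109
grasp_force: 58.6
```

Call:
carry_out --increments '[0,0,0,-0.3,0,0,0,0,-0.2,0,0,0,0,-0.1,0,0,0,0,-0.1,0,0,0,0,0,0]'

```text
clock: 10.45
eef_pos: [0.5956, -0.1417, 0.2083]
tool_rot: [0.754, 0.657, 0.0, -0.0]
ft_force: [0.7, -0.5, -3.2]
grip_width: 0.0108
grasp_force: 58.6
```

```bash
python3 e.py .595 -.142 .208 -1.673; python3 - <<'E'
from h import *
np.set_printoptions(precision=3,suppress=True)
c=bot.camera("side"); cv2.imwrite("pics/s3.png",cv2.resize(c["pixels"][130:350,230:450],None,fx=2.5,fy=2.5))
for k in("tongue_hole","ball_center","dish_mid"):
    for d in bot.place_of(c,k)[:4]: print(k,d["p"],w(c,d["xyz"]))
E
```

```text
10.45 [ 0.5956 -0.1417  0.2083] head -0.1380513305254412 j [-0.2335  0.4766  0.2872  1.3814  0.      1.4753] tilt [ 0.  0. -1.] [ 0.7113 -0.4917 -3.1976] 0.01079751764311958 58.562652468681335
tool shift cm [-0.0402 -0.0537  0.0299] turn 1.5349486694745589
tongue_hole 0.85 [ 0.701 -0.156  0.14 ]
tongue_hole 0.84 [0.498 0.103 0.025]
tongue_hole 0.69 [0.869 0.176 0.025]
ball_center 0.8 [ 0.592 -0.144  0.143]
dish_mid 0.94 [0.763 0.171 0.015]
dish_mid 0.64 [ 0.599 -0.141  0.129]
dish_mid 0.6 [0.411 0.153 0.014]
```

View pics/s3.png

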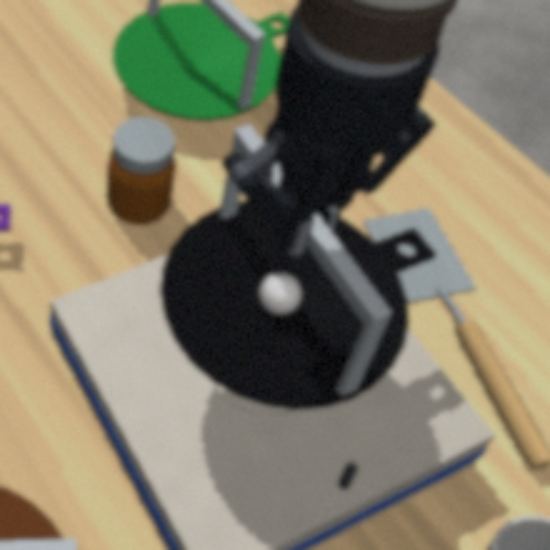

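The dish is 7 cm up and level with the ball central at (281,293). Now the smooth quarter turn.

Call:
carry_out --increments '[0,0,0,0,0.01,0,0,0,0,0.02,0,0,0,0,0.03,0,0,0,0,0.04,0,0,0,0,0.05]'

```text
clock: 11.28
eef_pos: [0.5956, -0.1417, 0.2083]
tool_rot: [0.802, 0.597, 0.0, 0.0]
ft_force: [-0.5, 0.4, -2.1]
grip_width: 0.0113
grasp_force: 58.6
```

Call:
carry_out --increments '[0,0,0,0,0.06,0,0,0,0,0.06,0,0,0,0,0.06,0,0,0,0,0.06,0,0,0,0,0.06]'

```text
clock: 11.9
eef_pos: [0.5956, -0.1417, 0.2083]
tool_rot: [0.882, 0.471, 0.0, -0.0]
ft_force: [-0.3, -0.1, -2.5]
grip_width: 0.0109
grasp_force: 58.6
```

Call:
carry_out --increments '[0,0,0,0,0.06,0,0,0,0,0.06,0,0,0,0,0.06,0,0,0,0,0.06,0,0,0,0,0.06]'

```text
clock: 12.52
eef_pos: [0.5956, -0.1417, 0.2083]
tool_rot: [0.943, 0.333, -0.0, -0.0]
ft_force: [0.8, 0.3, -2.6]
grip_width: 0.0109
grasp_force: 58.6
```

Call:
carry_out --increments '[0,0,0,0,0.06,0,0,0,0,0.06,0,0,0,0,0.06,0,0,0,0,0.06,0,0,0,0,0.06]'

```text
clock: 13.15
eef_pos: [0.5956, -0.1417, 0.2083]
tool_rot: [0.982, 0.189, -0.0, 0.0]
ft_force: [-0.5, 0.5, -3.1]
grip_width: 0.0107
grasp_force: 58.6
```

Call:
carry_out --increments '[0,0,0,0,0.06,0,0,0,0,0.06,0,0,0,0,0.06,0,0,0,0,0.06,0,0,0,0,0.06]'

```text
clock: 13.78
eef_pos: [0.5956, -0.1417, 0.2083]
tool_rot: [0.999, 0.04, -0.0, -0.0]
ft_force: [0.5, 0.1, -3.4]
grip_width: 0.0109
grasp_force: 58.6
```

Call:
carry_out --increments '[0,0,0,0,0.05,0,0,0,0,0.05,0,0,0,0,0.04,0,0,0,0,0.03,0,0,0,0,0.015]'

```text
clock: 14.4
eef_pos: [0.5956, -0.1417, 0.2083]
tool_rot: [0.999, -0.052, 0.0, -0.0]
ft_force: [0.0, -0.2, -2.0]
grip_width: 0.0107
grasp_force: 58.6
```

Call:
carry_out --increments '[0,0,0,0,0,0,0,0,0,0,0,0,0,0,0,0,0,0,0,0,0,0,0,0,0]'

```text
clock: 15.02
eef_pos: [0.5956, -0.1417, 0.2083]
tool_rot: [0.999, -0.051, 0.0, 0.0]
ft_force: [0.4, 0.0, -2.2]
grip_width: 0.011
grasp_force: 58.6
```

```bash
python3 e.py .595 -.142 .208 -1.673; python3 - <<'E'
from h import *
np.set_printoptions(precision=3,suppress=True)
I=[]
for n in("side","top"):
    c=bot.camera(n); s=c["pixels"][(slice(150,370) if n=="side" else slice(90,310)),260:420]; I.append(cv2.resize(s,None,fx=2.4,fy=2.4))
    for k in("tongue_hole","ball_center","dish_mid","pin_top"):
        for d in bot.place_of(c,k)[:5]:
            q=w(c,d["xyz"])
            if np.linalg.norm(q[:2]-[.596,-.141])<.13: print(n,k,round(d["p"],2),q)
cv2.imwrite("pics/s4.png",np.hstack(I))
E
```

```text
15.025 [ 0.5956 -0.1417  0.2083] head -1.6729932101762046 j [-0.2336  0.4766  0.2872  1.3814 -0.      3.0102] tilt [ 0. -0. -1.] [ 0.3818  0.0172 -2.2201] 0.011013994472899505 58.573874831199646
tool shift cm [-0.0545  0.0366  0.0308] turn 6.789823795427807e-06
side tongue_hole 0.95 [ 0.589 -0.243  0.146]
side ball_center 0.47 [ 0.598 -0.145  0.147]
side dish_mid 0.57 [ 0.6   -0.143  0.131]
side pin_top 0.54 [ 0.585 -0.246  0.08 ]
side pin_top 0.53 [ 0.597 -0.15   0.145]
side pin_top 0.18 [ 0.597 -0.141  0.225]
top ball_center 0.68 [ 0.596 -0.144  0.142]
top dish_mid 0.68 [ 0.597 -0.145  0.128]
```

View pics/s4.png

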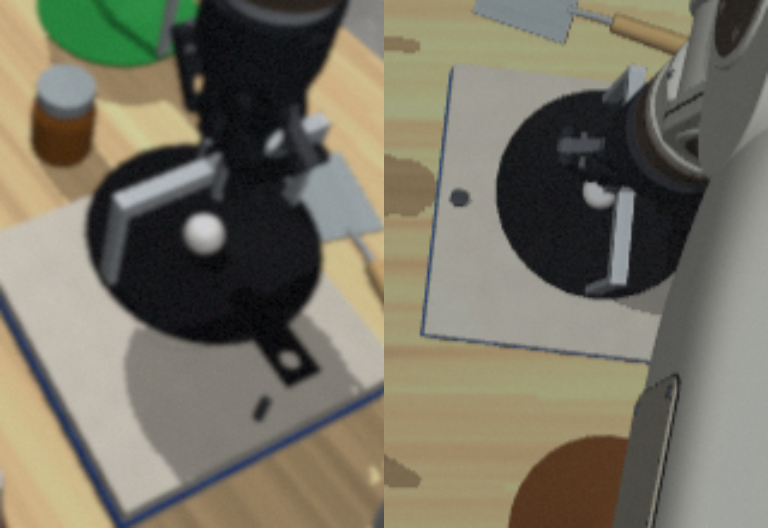

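The tongue hole at (289,358) is above the pin at (262,408); measured from above they are about 5 mm apart. The ball is central at (204,233) and everything is still, so I'll hand it in.

```bash
python3 -c "
from workcell import bot
print(bot.job_done())"
```

```text
the job is handed in; nothing more can be done
None
```

The job is handed in (the call gave no verdict): the dish is held still and level about 7 cm above its seat, centred over the mould, with the tongue hole about 5 mm from the tall pin seen from above, the ball in the middle and the jar, cup and spatula not touched.

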